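# Put a battery cell on test and latch the guard door

### The arm

A 7-joint arm with a two-finger parallel gripper is mounted at the origin on the work surface. World frame = base frame: x ahead of the robot, y to its left, z up, the work surface at z = 0. Lengths are in mm, angles in rad, forces in N, time in s.
With the tool pointing down it reaches from about 400 to 875 mm from the base axis. Payload 19.3 kg.
Tool frame: the origin (TCP) lies at the very end of the fingers, on their centre line; the grasp point (between the pads) lies 19 mm behind it (grip_point_offset is the z of the grasp point in the tool frame, in mm); z points along the fingers, x is the direction in which the jaws open and shut, and the axes are right-handed (so a half turn about z gives the same grasp; the last joint's range is limited). The gripper opens to 85 mm and grips with 20 to 120 N. Pads are 22 mm wide; open, the fingers measure 114 mm over their backs; the gripper's body (76 mm by 85 mm) begins 54 mm behind the grasp point. The pads swing forward as they close: fully open they stand 13 mm farther back than shut.
Start: joints at [1.188, 0.521, -0.036, 1.599, 0.021, 1.021, -0.113], TCP at [192.299, -594.673, 231.291] pointing down, gripper open.
Joint ranges: [-2.91, 2.91], [-0.3, 2.13], [-1.5, 1.42], [0.17, 2.43], [-1.26, 4.41], [0.16, 1.93], [-2.52, 2.52]. Speed limits (rad/s): [1.89, 1.89, 2.39, 2.39, 3.01, 3.01, 3.01].

### API

Orientations are given as a 3x3 rotation matrix whose columns are the frame's x, y, z axes.
In Python, from workcell import movep, movel, goto_joints, open_gripper, clamp, wait, inverse_kinematics, read_state, camera, PlanningError, finish_job, grip_point_offset gives the robot as it stands. Calls block until the motion is done:
- movep(position, orientation): joint-space move of the TCP to a pose.
- movel(position, frame=None, max_speed=150, guard=None): straight line of the TCP; frame=None keeps the orientation; max_speed is the mean speed in mm/s. With guard (N) it stops when the force on the tool has changed by that much, and returns True; else False.
- goto_joints(angles): joint-space move.
- open_gripper() and clamp(): open the fingers fully, or close them until they stop; the grip force is fixed at half the most.
- wait(seconds).
- inverse_kinematics(position, orientation): joint angles nearest the present ones, or None.
- read_state(): the state.
- camera(name): name is "scene" or "top" or "wrist"; returns a dict with "image" (480x640x3 uint8, blue, green, red), "range_z" (480x640 float32, mm along the optical axis (not along the pixel's ray), 0 where there is no reading), "fx", "fy", "cx", "cy" (pixels), "cam_to_world" (4x4, takes a point from camera to world coordinates). Camera axes: x right, y up, looking along -z (the intrinsics and any distortion apply to the point x, -y, -z); pixel columns grow to the right and rows downward; lengths in mm; the calibration is good to about 2 mm. The wrist camera is an equidistant fisheye: a pixel r from the principal point sees the ray r / f radians off the axis. A picture is of the moment at which its call begins.
A pose or a line that the arm cannot do raises PlanningError and nothing moves.
- finish_job(): hands the job in, once; it reports no verdict.
The state is a dict: "time": time; "qpos": joint angles; "qvel": joint speeds; "joint_efforts": joint torques, N m; "eef_pos": TCP position; "tool_rot": TCP orientation; "ft_force": force on the tool from outside, world axes, zero at the start; "torque": the same for the moment, N m; "finger_gap": finger opening in mm.
Only numpy, scipy, OpenCV 4.12 (cv2) and the standard library are available. Lean on these libraries where they do the work, as an engineer would, in place of code of your own. Each camera call takes 0.05 s, during which the arm holds its last target.

### The job

Start a test on the loose cell lying in the small black V-rest: lay it in the tester's cradle with its button end towards the slender pin probe and let go, push the guard door shut, without slamming it, until its latch snaps in, then press the start button fully down and release it. Leave the cell tray, the standing spare cell and the multimeter where they are.

Things in the scene. Friction and masses are not known exactly. Their poses are not given: they have to be found in the camera images.
- tester: bench-top cell tester, fixed to the bench, turned up to 0.2 rad. Origin on the bench under the middle of its housing's front face; x points away from the robot, y to the left, z up. White housing behind (x 0 to 130 mm, y -150 to 115 mm, top at 105 mm); in front of it a deck (x -135 to 0 mm, top at 20 mm) with the cradle, which the deep guard door covers when shut.
- cradle (a point): where the middle of a cell lies once seated in the cradle: 66 mm in front of the housing, 56.6 mm above the bench; axes as the tester's, the cell lies along y. The cradle is two low black V saddles, 12 mm thick, 32 mm apart inside, 32 mm wide, their tops 9.6 mm below the cell's axis, on a plate whose top is 28 mm above the bench.
- pin_probe (a point): tip of the slender brass pin probe (7 mm thick) at the left end of the cradle (+y, the hinge side), 43 mm from cradle. It sticks out 12 mm from a grey block, 36 mm wide, up to 78 mm above the bench.
- pad_probe (a point): face of the broad round brass pad (26 mm across) at the right end of the cradle (-y), 43 mm from cradle; a like grey block stands 12 mm behind it.
- cell: the cell to test, a cylinder 32 mm across and 68 mm long in a lilac sleeve, 0.14 kg, lying in the V-rest with its axis 38.6 mm above the bench. Origin in the middle of the can, y along the cell's axis towards the button end; x and z may be rolled about that axis.
- cell_button (a point): centre of the outer face of the cell's button (12 mm across, 3 mm proud, in a white ring), 37 mm from the cell's middle along its y
- rest: black plastic V-rest, fixed to the bench, holding the cell to test: base plate 60 x 84 x 10 mm with two low V saddles. Origin under the middle of the plate; the groove runs along y.
- door (a joint): hinge of the guard door, rad: 0 shut against its stop, grows as the free edge swings towards the robot (clockwise from above), up to 1.6. Stays where it is left (slight friction). Over the last 15 mm at the free edge the latch rides over the keeper, over the last 4 mm a sprung buffer pushes back too: up to about 11 N in all at door_push. Latched it rests at about 0.007.
- door_hinge (a point): on the door's upright hinge axis (tester x -12, y 118 mm), 23 mm above the bench; this frame turns with the door and has the tester's axes when shut. The door is a deep cream sheet-metal box with a clear top window, open below and behind. In this frame: front outer face at x = -118 mm, y = -6 to -216 mm (free side); z = 0 to 85 mm (108 mm above the bench).
- door_push (a point): a good place to push (along this frame's +x): point on the guard door's front outer face, 165 mm from the hinge line, 20 mm below the top edge, 88 mm above the bench. Axes as door_hinge. An aluminium edge pull, 14 mm wide, stands 10 mm proud, centred 40 mm nearer the free edge.
- bolt (a joint): sprung latch bolt on the door's free side, m: 0 fully out (also while the door is open), up to 0.011 pushed in; bevelled on its leading side, 2 to 5 N. It is pushed in by the fixed keeper as the door shuts and springs back to 0 behind it.
- start (a joint): start button, a black plunger head 40 mm across with a flat top, on the right of the housing's top: travel in m, 0 up, 0.010 at its stop; spring 2 N at first, 7 N at the stop
- start_top (a point): centre of the top of the start button, 131 mm above the bench when up; moves down with it
- spare_cell: bystander: a like cell standing upright on the bench, 32 mm across, 71 mm tall; origin under its middle
- meter: bystander: grey handheld multimeter lying on the bench, 85 x 165 x 40 mm; origin under its middle
- tray: bystander: green cell tray, 200 x 160 x 66 mm, part filled with standing cells up to 77 mm high, 2.4 kg; origin under its middle
There are look-alikes about, which are no part of the job. What is shaped like the cell but blue, turquoise or yellow is not meant.

How it is judged (in metres and radians):
On the way, in this order (a step that is already met when the one before it is completed fails the run):
1. the cell lies in the tester's cradle, button end to the pin probe, let go (x of cell in the frame of cradle between -0.005 and 0.005 m and y of cell in the frame of cradle between -0.009 and 0.009 m and z of cell in the frame of cradle between -0.004 and 0.004 m and angle between the y axis of cell and the y axis of cradle, either way round below 0.1 rad and y of cell_button in the frame of cradle above 0.02 m and contact force between the fingers and cell below 0.2 N), for 0.2 s.
2. the guard door is shut and its latch bolt has sprung out behind the keeper (value of joint door below 0.02 rad and value of joint bolt below 0.002 m), for 0.2 s.
3. the start button is pressed down to its stop with the door latched (all of step 2 and value of joint start above 0.009 m), for 0.1 s.
At the end, for the whole second after the job is handed in: the cell rests in both cradle saddles (within 5 mm across, 9 mm along, 4 mm in height, 0.1 rad of its seat), button end to the pin probe; the guard door is shut (under 0.02 rad), its latch bolt out within 2 mm behind the keeper; the start button is back up within 2 mm (all of step 2 and x of cell in the frame of cradle between -0.005 and 0.005 m and y of cell in the frame of cradle between -0.009 and 0.009 m and z of cell in the frame of cradle between -0.004 and 0.004 m and angle between the y axis of cell and the y axis of cradle, either way round below 0.1 rad and y of cell_button in the frame of cradle above 0.02 m and value of joint start below 0.002 m and linear speed of cell below 0.02 m/s); the robot touches nothing.
It fails at once if the guard door is slammed (swung shut faster than 3 rad/s) (velocity of joint door below -3 rad/s).
It fails at once if the standing spare cell is moved or knocked over (distance of spare_cell from where it was at the start of the episode above 0.02 m or angle between spare_cell's own z axis and vertical above 0.3 rad).
It fails at once if the multimeter is moved (distance of meter from where it was at the start of the episode above 0.02 m).
It fails at once if the cell tray is moved (distance of tray from where it was at the start of the episode above 0.02 m).
It also fails if it takes over 64 s, if anything falls off the work surface, if the arm or the gripper's body presses on something with over 40 N, if the wrist force passes 120 N, or if a joint passes its speed limit or range.

## Working session

There is one attempt and no reset: what is moved stays moved. The work goes in short steps, each a Python script; the robot and the scene stay as the last script left them, time stands still between calls to the robot, and variables do not carry over. Pictures are saved under pics/ and viewed, and the job is handed in when it is done.

```bash
ls; mkdir -p pics; cat > h.py <<'E'
import numpy as np, cv2
from workcell import *
def shot(n,f):
    c=camera(n); cv2.imwrite('pics/%s.png'%f,c['image']); np.savez('pics/%s.npz'%f,**c); return c
def p2w(c,u,v,name='top',d=None):
    r=c['range_z']
    if d is None: d=r[int(v),int(u)]
    x=(u-c['cx'])/c['fx'];y=(v-c['cy'])/c['fy']
    p=np.array([x*d,-y*d,-d,1.])
    return (c['cam_to_world']@p)[:3]
E
python3 - <<'E'
from h import *
for n in ['scene','top','wrist']:
    c=shot(n,n+'0'); print(n,c['fx'],c['fy'],c['cx'],c['cy'],np.round(c['cam_to_world'],3).tolist(),[k for k in c])
s=read_state();print(s['time'],s['eef_pos'],s['finger_gap'],grip_point_offset,s['ft_force'],np.round(s['tool_rot'],3).tolist())
E
```

```text
pics
scene 584.1386356676476 584.1386356676476 323.3762735882574 248.89566906101734 [[-0.01, -0.583, 0.812, 1624.554], [1.0, -0.009, 0.006, 2.873], [0.003, 0.813, 0.583, 873.853], [0.0, 0.0, 0.0, 1.0]] ['image', 'range_z', 'fx', 'fy', 'cx', 'cy', 'cam_to_world']
top 473.58464857273594 473.58464857273594 321.1342117518913 241.65826005931822 [[0.009, 0.985, -0.174, 364.529], [-1.0, 0.012, 0.016, -11.83], [0.018, 0.174, 0.985, 1122.07], [0.0, 0.0, 0.0, 1.0]] ['image', 'range_z', 'fx', 'fy', 'cx', 'cy', 'cam_to_world']
wrist 371.64829954431775 371.64829954431775 315.7966615086581 239.17791212044995 [[0.309, 0.917, 0.254, 257.091], [-0.951, 0.298, 0.081, -574.261], [-0.001, -0.267, 0.964, 373.77], [0.0, 0.0, 0.0, 1.0]] ['image', 'range_z', 'fx', 'fy', 'cx', 'cy', 'cam_to_world']
0.15 [ 192.21699908 -594.43741987  230.85399627] 85.31741578733512 -18.700000000000003 [0.34327414 0.0195619  0.78416733] [[0.308, -0.951, -0.0], [-0.951, -0.308, 0.001], [-0.001, 0.0, -1.0]]
```

View pics/top0.png

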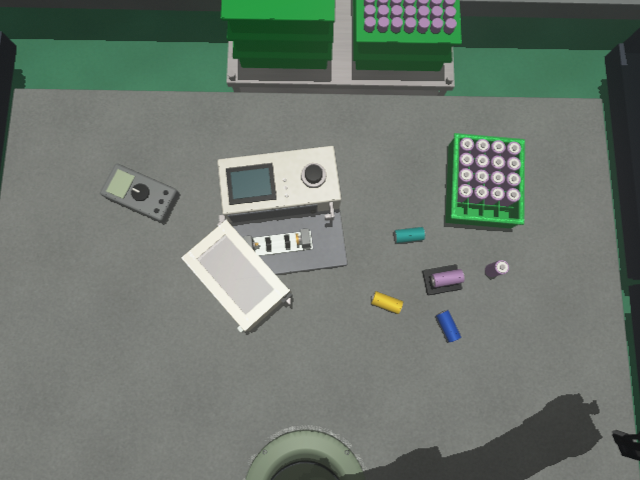

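View pics/scene0.png

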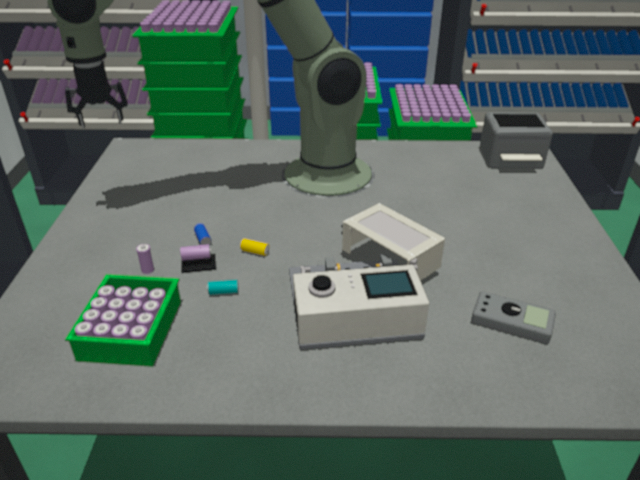

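View pics/wrist0.png

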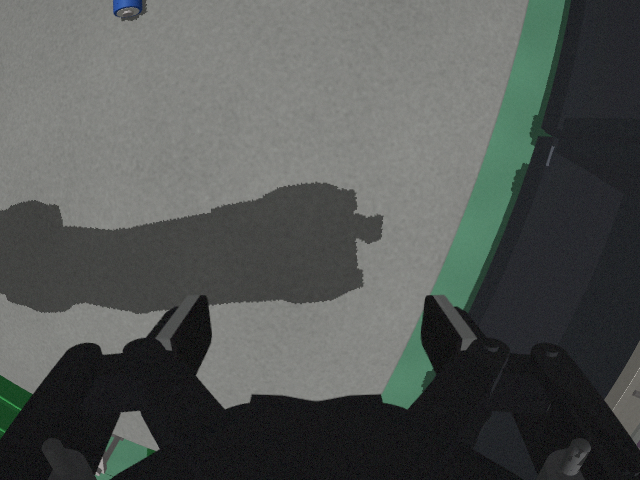

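```bash
python3 - <<'E'
from h import *
i=cv2.imread('pics/top0.png')
a=cv2.resize(i[130:340,170:360],None,fx=4,fy=4,interpolation=cv2.INTER_CUBIC)[:600*2]
a=cv2.resize(i[140:340,170:360],None,fx=3,fy=3,interpolation=cv2.INTER_CUBIC)
cv2.imwrite('pics/ct.png',a)
cv2.imwrite('pics/cc.png',cv2.resize(i[220:350,360:530],None,fx=4.5,fy=4.5,interpolation=cv2.INTER_CUBIC))
E
```

```text
(no output)
```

View pics/ct.png

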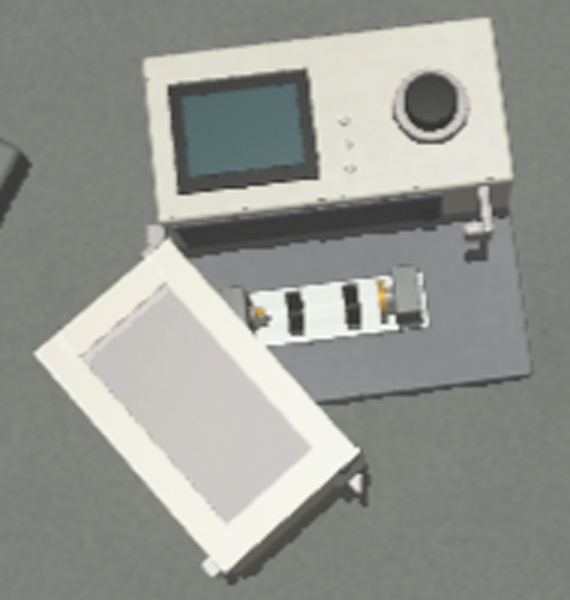

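View pics/cc.png

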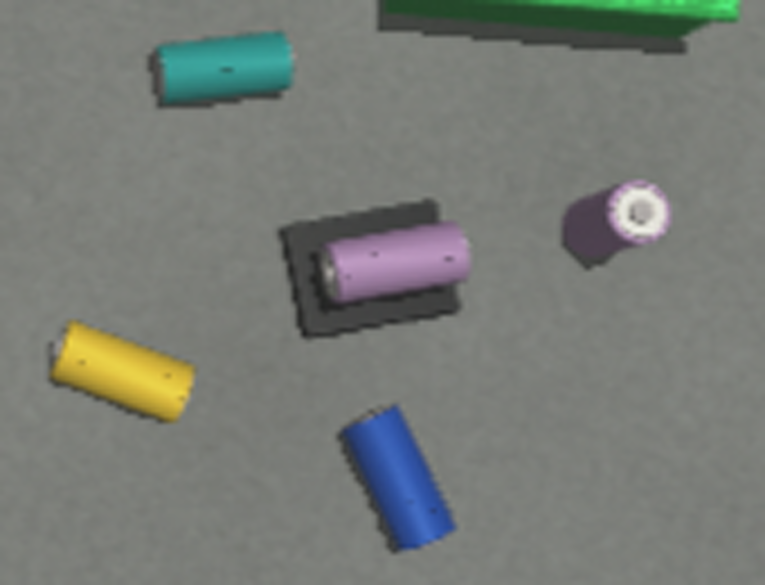

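```bash
cat >> h.py <<'E'
def cloud(c):
    v,u=np.mgrid[0:480,0:640]; d=c['range_z']
    p=np.stack([(u-c['cx'])/c['fx']*d,-(v-c['cy'])/c['fy']*d,-d,np.ones_like(d)],-1)
    return (p@c['cam_to_world'].T)[...,:3]
E
python3 - <<'E'
from h import *
np.set_printoptions(precision=1,suppress=True)
c=dict(np.load('pics/top0.npz')); P=cloud(c); img=c['image'].astype(int)
print('bench z',np.median(P[380:400,200:300,2]),np.median(P[100:130,500:560,2]))
sel=np.zeros((480,640),bool); sel[140:220,210:350]=1
m=sel&(abs(P[...,2]-105)<6)
r=cv2.minAreaRect(P[m][:,:2].astype(np.float32)); print('housing',m.sum(),np.median(P[m][:,2]),r); print(cv2.boxPoints(r))
sel[:]=0; sel[215:335,175:300]=1
m=sel&(abs(P[...,2]-108)<6)
r=cv2.minAreaRect(P[m][:,:2].astype(np.float32)); print('door',m.sum(),np.median(P[m][:,2]),r); print(cv2.boxPoints(r))
hsv=cv2.cvtColor(c['image'],cv2.COLOR_BGR2HSV)
m=np.zeros((480,640),bool); m[255:300,420:480]=1
m&=(hsv[...,0]>130)&(hsv[...,0]<165)&(hsv[...,1]>40)
r=cv2.minAreaRect(P[m][:,:2].astype(np.float32)); print('cell',m.sum(),np.percentile(P[m][:,2],[5,50,95]),r); print(cv2.boxPoints(r))
for n,(u,v) in dict(start=(313.5,174),spare=(502,267)).items(): print(n,p2w(c,u,v))
E
```

```text
bench z 0.7242650446129346 0.3473281857072834
housing 6016 105.92695600380233 ((675.1780395507812, 65.79295349121094), (162.2390594482422, 270.1903991699219), 4.864049911499023)
[[582.9 193.5]
 [605.8 -75.7]
 [767.5 -61.9]
 [744.6 207.3]]
door 5751 107.49940506047938 ((475.04949951171875, 157.3223419189453), (221.19081115722656, 128.12718200683594), 42.547271728515625)
[[350.3 129.7]
 [436.9  35.3]
 [599.8 184.9]
 [513.2 279.3]]
cell 393 [44.  52.3 57.1] ((475.517333984375, -319.79522705078125), (30.945714950561523, 66.48741149902344), 10.619650840759277)
[[ 454.2 -290. ]
 [ 466.4 -355.3]
 [ 496.9 -349.6]
 [ 484.6 -284.3]]
start [689.7 -10.1 130.9]
spare [ 497.3 -434.6   75.6]
```

```bash
python3 - <<'E'
from h import *
np.set_printoptions(precision=1,suppress=True)
c=dict(np.load('pics/top0.npz')); P=cloud(c)
# housing edges: fit using top-plane pixels w/ robust percentiles in rotated frame
sel=np.zeros((480,640),bool); sel[140:220,210:350]=1
m=sel&(abs(P[...,2]-106)<4); Q=P[m][:,:2]
best=None
for a in np.linspace(0,0.2,81):
    R=np.array([[np.cos(a),-np.sin(a)],[np.sin(a),np.cos(a)]]); q=Q@R
    # sharpness: histogram
    h,_=np.histogram(q[:,0],bins=np.arange(500,800,2)); h2,_=np.histogram(q[:,1],bins=np.arange(-300,300,2))
    s=(np.diff(h.astype(float))**2).sum()+(np.diff(h2.astype(float))**2).sum()
    if best is None or s>best[0]: best=(s,a)
a=best[1];R=np.array([[np.cos(a),-np.sin(a)],[np.sin(a),np.cos(a)]]);q=Q@R
print('yaw',a); hx,e=np.histogram(q[:,0],bins=np.arange(500,800,4));i=np.where(hx>60)[0];print(e[i[0]],e[i[-1]+1])
hy,e2=np.histogram(q[:,1],bins=np.arange(-300,300,4));j=np.where(hy>45)[0];print(e2[j[0]],e2[j[-1]+1])
O=R@np.array([(e[i[0]]+e[i[-1]+1])/2-65,(e2[j[0]]+e2[j[-1]+1])/2+17.5]);print('origin',O)
D=np.array([[350.3,129.7],[436.9,35.3],[599.8,184.9],[513.2,279.3]])
print('door corners tester frame',(D-O)@R); print('start',(np.array([689.7,-10.1])-O)@R, 'cradle',O+R@[-66,0])
E
```

```text
yaw 0.1375
624 752
-160 104
origin [618.6  75. ]
door corners tester frame [[-258.2   91. ]
 [-185.4  -14.4]
 [  -3.5  111.4]
 [ -76.4  216.8]]
start [ 58.8 -94. ] cradle [553.2  65.9]
```

```bash
cat >> h.py <<'E'
def down(a): # tool down, x axis at yaw a
    return np.array([[np.cos(a),np.sin(a),0],[np.sin(a),-np.cos(a),0],[0,0,-1.]])
E
python3 - <<'E'
from h import *
np.set_printoptions(precision=2,suppress=True)
for n,p,a in [('cell',(475.5,-320,60),0.185),('cradle',(553,66,60),0.12),('cellhi',(475.5,-320,300),0.185),('start',(690,-10,160),0.12),('start',(690,-10,160),0.12+1.57),('start',(690,-10,160),0.12-1.57)]:
    for k in (0,np.pi):
        print(n,k,inverse_kinematics(np.array(p,float),down(a+k)))
E
```

```text
cell 0 [ 0.73  0.69 -0.34  1.85  0.35  0.66  0.37]
cell 3.141592653589793 [ 0.29  0.7   0.28  1.87 -0.32  0.61 -2.18]
cradle 0 [ 0.14  0.7  -0.52  1.89  0.53  0.69 -0.57]
cradle 3.141592653589793 [-0.71  0.81  0.72  1.93 -0.81  0.72 -2.52]
cellhi 0 [ 0.82  0.4  -0.46  1.64  0.19  1.15  0.5 ]
cellhi 3.141592653589793 [ 0.31  0.38  0.25  1.67 -0.1   1.11 -2.37]
start 0 [ 0.31  0.77 -0.66  1.45  0.5   1.09 -0.32]
start 3.141592653589793 [-0.56  0.9   0.9   1.5  -0.75  1.11 -2.52]
start 0 [ 0.42  0.84 -0.87  1.44  0.66  1.17  1.15]
start 3.141592653589793 [ 0.05  0.7  -0.2   1.47  0.16  0.99 -1.64]
start 0 [ 0.05  0.7  -0.21  1.47  0.16  0.99 -1.64]
start 3.141592653589793 [ 0.42  0.84 -0.87  1.44  0.66  1.17  1.15]
```

```bash
python3 - <<'E'
from h import *
movep(np.array([475.,-320,200]),down(0.185+np.pi))
c=shot('wrist','w1'); s=read_state(); print(s['time'],s['eef_pos'],s['qpos'][6]); print(np.round(c['cam_to_world'],3).tolist())
E
```

```text
2.175 [ 474.69072299 -320.57398741  200.07740447] -2.3094789056888594
[[-0.983, 0.178, 0.048, 487.391], [-0.185, -0.947, -0.264, -387.906], [-0.002, -0.269, 0.963, 343.049], [0.0, 0.0, 0.0, 1.0]]
```

View pics/w1.png

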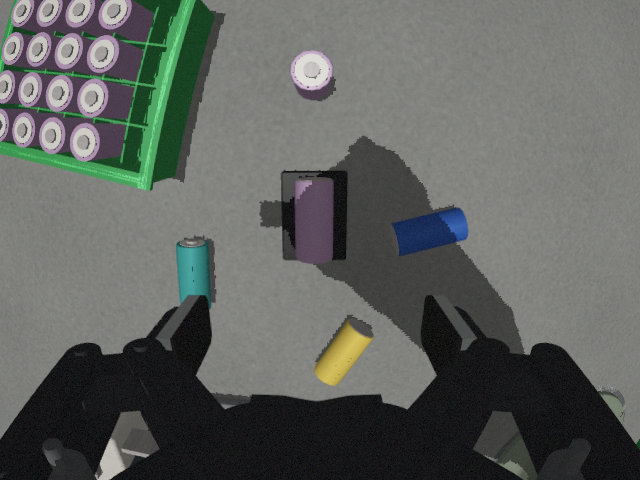

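```bash
python3 - <<'E'
from h import *
i=cv2.imread('pics/w1.png'); a=cv2.resize(i[160:280,260:370],None,fx=5,fy=5,interpolation=cv2.INTER_CUBIC)
cv2.imwrite('pics/c1.png',np.clip(a.astype(float)*1.8,0,255).astype(np.uint8))
E
```

```text
(no output)
```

View pics/c1.png

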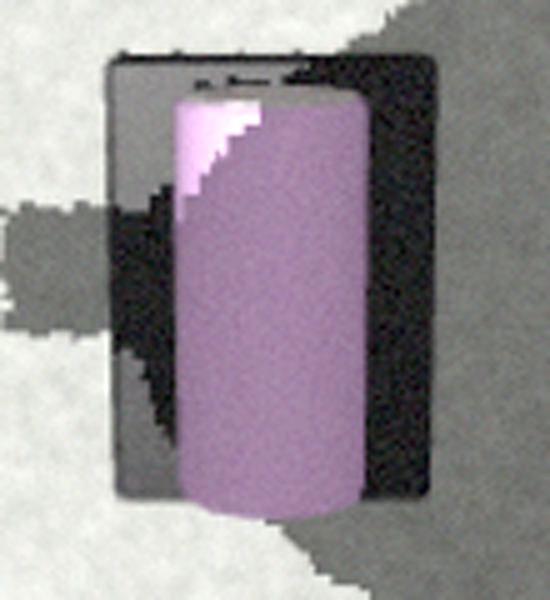

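```bash
python3 - <<'E'
from h import *
i=cv2.imread('pics/top0.png'); a=cv2.resize(i[262:296,422:470],None,fx=12,fy=12,interpolation=cv2.INTER_CUBIC)
j=cv2.imread('pics/scene0.png'); b=cv2.resize(j[235:275,172:220],None,fx=12,fy=12,interpolation=cv2.INTER_CUBIC)
cv2.imwrite('pics/c2.png',np.vstack([a,b])[:900] if 0 else cv2.resize(np.vstack([a,b]),None,fx=.65,fy=.65))
E
```

```text
(no output)
```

View pics/c2.png

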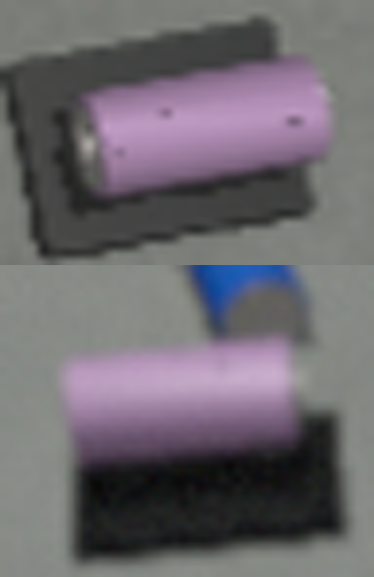

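```bash
python3 - <<'E'
from h import *
movep(np.array([463.,-262,170]),down(0.185))
c=shot('wrist','w2'); s=read_state(); print(s['time'],s['eef_pos'],s['qpos'][6]); print(np.round(c['cam_to_world'],3).tolist())
i=c['image'];a=cv2.resize(i[100:340,200:460],None,fx=2.5,fy=2.5,interpolation=cv2.INTER_CUBIC)
cv2.imwrite('pics/c3.png',np.clip(a.astype(float)*1.5,0,255).astype(np.uint8))
E
```

```text
4.5333 [ 462.97187808 -262.05019439  169.98567394] 0.2854484503657181
[[0.983, -0.177, -0.051, 450.726], [0.184, 0.947, 0.263, -195.893], [0.002, -0.268, 0.963, 312.959], [0.0, 0.0, 0.0, 1.0]]
```

View pics/c3.png

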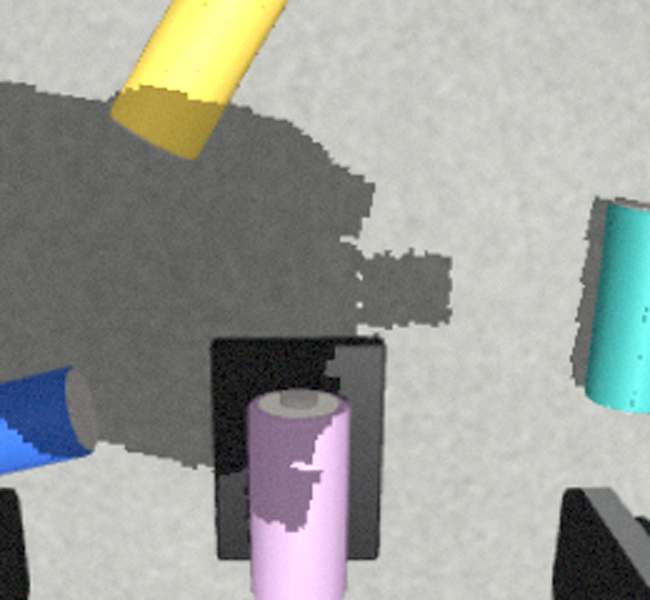

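```bash
cat >> h.py <<'E'
def rays_w(c,u,v):
    x=(u-c['cx']);y=(v-c['cy']);r=np.hypot(x,y)+1e-9;th=r/c['fx']
    return np.stack([np.sin(th)*x/r,-np.sin(th)*y/r,-np.cos(th)],-1)
def cloud_w(c):
    v,u=np.mgrid[0:480,0:640].astype(float); d=rays_w(c,u,v); z=-d[...,2]
    p=d*(c['range_z']/np.maximum(z,1e-3))[...,None]
    return p@c['cam_to_world'][:3,:3].T+c['cam_to_world'][:3,3]
def proj_w(c,p):
    T=c['cam_to_world']; q=(np.asarray(p)-T[:3,3])@T[:3,:3]
    th=np.arctan2(np.hypot(q[...,0],q[...,1]),-q[...,2]); h=np.hypot(q[...,0],q[...,1])
    return np.stack([c['cx']+c['fx']*th*q[...,0]/h, c['cy']-c['fx']*th*q[...,1]/h],-1)
def proj_p(c,p):
    T=c['cam_to_world']; q=(np.asarray(p)-T[:3,3])@T[:3,:3]
    return np.stack([c['cx']-c['fx']*q[...,0]/q[...,2], c['cy']+c['fx']*q[...,1]/q[...,2]],-1)
E
python3 - <<'E'
from h import *
from scipy.optimize import least_squares
np.set_printoptions(precision=2,suppress=True)
for f,box,pc in [('w1',(170,270,285,345),1),('w2',(255,345,290,350),1),('top0',(262,296,425,468),0)]:
    c=dict(np.load('pics/%s.npz'%f)); P=cloud_w(c) if pc else cloud(c)
    hsv=cv2.cvtColor(c['image'],cv2.COLOR_BGR2HSV)
    m=np.zeros((480,640),bool); m[box[0]:box[1],box[2]:box[3]]=1
    m&=(hsv[...,0]>135)&(hsv[...,0]<170)&(hsv[...,1]>35)&(P[...,2]>25)
    m=cv2.erode(m.astype(np.uint8),np.ones((3,3)))>0 
    Q=P[m]
    def res(p):
        d=np.array([-np.sin(p[2]),np.cos(p[2]),0]); w=Q-np.array([p[0],p[1]*0-320,p[1]]); w=w-np.outer(w@d,d)
        return np.linalg.norm(w,axis=1)-16
    r=least_squares(res,[475,38,0.18],loss='soft_l1'); p=r.x
    d=np.array([-np.sin(p[2]),np.cos(p[2]),0]); t=(Q-[p[0],-320,p[1]])@d
    t0=(np.percentile(t,0.2)+np.percentile(t,99.8))/2
    print(f,len(Q),'axis z',p[1],'yaw',p[2],'ext',t.min(),t.max(),'mid',np.array([p[0],-320,p[1]])+t0*d,'rms',np.std(r.fun), 'bench',np.median(P[60:120,400:460,2]) )
E
```

```text
w1 2826 axis z 38.73046616959098 yaw 0.1881152911777886 ext -68.67875739862735 30.971468866583162 mid [ 480.42 -338.71   38.73] rms 20.960717712185545 bench 0.19035989005203646
w2 2747 axis z 38.66207611321305 yaw 0.18754631431798166 ext -33.12379628814419 126.83746795511011 mid [ 468.26 -273.73   38.66] rms 20.267118836660465 bench 0.5755597140316411
top0 306 axis z 38.948543271464246 yaw 0.17785820186773996 ext -30.749422146465413 31.791530060232034 mid [ 475.52 -319.45   38.95] rms 1.648395163193634 bench -377.18856739966486
```

```bash
python3 - <<'E'
from h import *
np.set_printoptions(precision=2,suppress=True)
from scipy.optimize import least_squares
for f,box,pc in [('w1',(165,275,285,345),1),('w2',(250,345,290,350),1)]:
    c=dict(np.load('pics/%s.npz'%f)); P=cloud_w(c)
    Q0=P[box[0]:box[1],box[2]:box[3]].reshape(-1,3)
    Q0=Q0[(Q0[:,2]>40)&(Q0[:,2]<60)]
    def W(p,Q):
        d=np.array([-np.sin(p[1]),np.cos(p[1]),0]); w=Q-np.array([p[0],-320,p[2]]); t=w@d
        return np.linalg.norm(w-np.outer(t,d),axis=1)-16,t
    p=np.array([475,.188,38.7]); 
    for _ in range(3):
        e,t=W(p,Q0); Q=Q0[abs(e)<4]; p=least_squares(lambda p:W(p,Q)[0],p,loss='soft_l1').x
    e,t=W(p,Q); k=abs(e)<1.5; t=t[k]; d=np.array([-np.sin(p[1]),np.cos(p[1]),0])
    print(f,p,len(t),np.percentile(t,[0,.5,1,99,99.5,100]),e[k].std(), 'ctr at t0=0',)
    print(np.array([p[0],-320,p[2]])+d*(np.percentile(t,.5)+np.percentile(t,99.5))/2)
E
```

```text
w1 [476.89   0.19  38.69] 3066 [-36.05 -35.57 -35.21  31.56  32.13  32.61] 0.5613097037688474 ctr at t0=0
[ 477.21 -321.69   38.69]
w2 [477.02   0.19  38.61] 2941 [-34.99 -33.77 -33.14  32.84  33.07  33.6 ] 0.5511723461631483 ctr at t0=0
[ 477.09 -320.34   38.61]
```

```bash
python3 - <<'E'
from h import *
np.set_printoptions(precision=2,suppress=True)
a=.188;R=np.array([[np.cos(a),-np.sin(a)],[np.sin(a),np.cos(a)]])
for f,box in [('w1',(150,280,265,365)),('w2',(220,345,270,370))]:
    c=dict(np.load('pics/%s.npz'%f)); P=cloud_w(c)
    Q=P[box[0]:box[1],box[2]:box[3]].reshape(-1,3); img=c['image'][box[0]:box[1],box[2]:box[3]].reshape(-1,3)
    k=(Q[:,2]>5)&(Q[:,2]<14); Q=Q[k]; q=(Q[:,:2]-[477,-321])@R
    print(f,k.sum(),np.median(Q[:,2]),np.percentile(q,[0.5,99.5],axis=0).ravel(), q.min(0),q.max(0))
    Q=P[box[0]:box[1],box[2]:box[3]].reshape(-1,3);q=(Q[:,:2]-[477,-321])@R; k=(Q[:,2]>16)&(Q[:,2]<36)&(abs(q[:,1])<50); print('saddle',k.sum()); print(np.column_stack([q[k],Q[k,2]])[:40:2])
E
```

```text
w1 2585 10.322797248154473 [-29.47 -38.13  30.04  44.54] [-29.89 -38.28] [30.3  45.19]
saddle 25
[[  9.93 -34.78  29.28]
 [  8.2  -34.88  30.34]
 [  6.55 -34.76  29.28]
 [  4.88 -34.64  28.21]
 [  3.16 -34.79  29.72]
 [  1.49 -34.66  28.49]
 [ -0.21 -34.68  28.78]
 [ -1.9  -34.82  30.13]
 [ -3.59 -34.81  30.02]
 [ -5.28 -34.79  29.88]
 [ -6.98 -34.66  28.64]
 [ -8.68 -34.64  28.42]
 [-10.35 -34.74  29.37]]
w2 3341 10.215626169746827 [-29.51 -36.34  30.15  46.1 ] [-30.03 -37.75] [30.88 46.38]
saddle 109
[[ -6.26  31.82  17.25]
 [ -3.75  32.14  18.29]
 [ -2.08  31.83  17.32]
 [ -0.51  36.79  32.64]
 [  1.08  36.74  32.49]
 [  2.93  31.92  17.65]
 [  4.6   31.96  17.8 ]
 [  6.31  31.57  16.63]
 [ -8.7   32.11  20.83]
 [ -6.98  33.54  25.2 ]
 [ -5.32  34.3   27.51]
 [ -3.67  37.07  35.98]
 [ -2.1   37.04  35.91]
 [  0.25  36.91  35.55]
 [  4.96  36.95  35.72]
 [  6.79  34.34  27.79]
 [  8.65  32.19  21.24]
 [ 10.39  31.58  19.41]
 [-10.96  33.82  28.61]
 [ -9.27  34.91  31.92]]
```

```bash
python3 - <<'E'
from h import *
np.set_printoptions(precision=2,suppress=True)
a=.188;R=np.array([[np.cos(a),-np.sin(a)],[np.sin(a),np.cos(a)]])
c=dict(np.load('pics/w1.npz')); P=cloud_w(c)[:300].reshape(-1,3); q=(P[:,:2]-[477,-321])@R
for s in (1,-1):
    k=(P[:,2]>12)&(P[:,2]<100)&(abs(q[:,1]-2.5)<35)&(s*q[:,0]>22)&(s*q[:,0]<150); print(s,k.sum(),(s*q[k,0]).min() if k.sum() else None)
d=np.array([-np.sin(a),np.cos(a)]); g=np.array([477,-321])+2.5*d
o=down(a)
movep(np.array([*g,120]),o)
movel(np.array([*g,20.0]),max_speed=80,guard=15) and print('GUARD')
s=read_state(); print(s['time'],s['eef_pos'],s['ft_force'])
clamp(); s=read_state(); print(s['time'],s['eef_pos'],s['ft_force'],s['finger_gap'])
movel(np.array([*g,150.0]),max_speed=120); s=read_state(); print(s['time'],s['eef_pos'],s['ft_force'],s['finger_gap'])
c=shot('wrist','w3')
E
```

```text
1 574 22.552940609084423
-1 2498 22.531275457079204
6.3417 [ 476.77 -318.69   20.47] [-0.28  0.76  0.29]
6.8917 [ 476.3  -318.64   20.29] [-3.64  0.36  7.58] 30.30591568904998
8.125 [ 476.18 -318.36  149.29] [-0.19  0.31 -1.92] 30.603506662148753
```

View pics/w3.png

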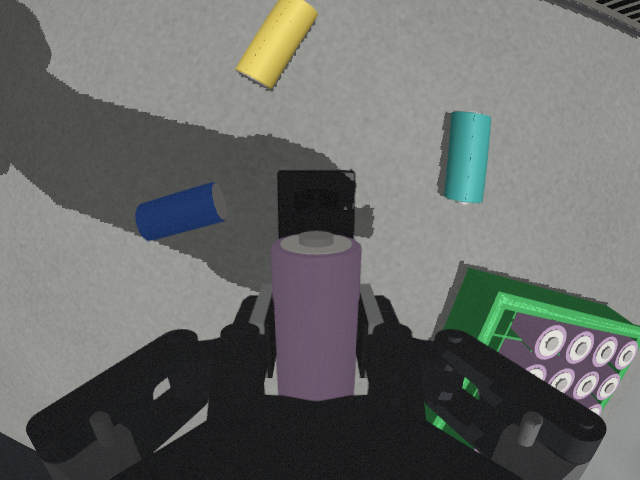

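```bash
python3 - <<'E'
from h import *
movep(np.array([565.,-30,230]),down(0.12))
c=shot('wrist','w4'); s=read_state(); print(s['time'],s['eef_pos'],s['qpos']); print(np.round(c['cam_to_world'],3).tolist())
E
```

```text
9.4167 [564.74276563 -31.80525078 229.45223668] [ 0.3540108   0.47685434 -0.55808795  1.74026506  0.29181956  1.00894335
 -0.19342299]
[[0.993, -0.114, -0.033, 557.038], [0.119, 0.956, 0.267, 35.279], [0.001, -0.268, 0.963, 372.418], [0.0, 0.0, 0.0, 1.0]]
```

View pics/w4.png

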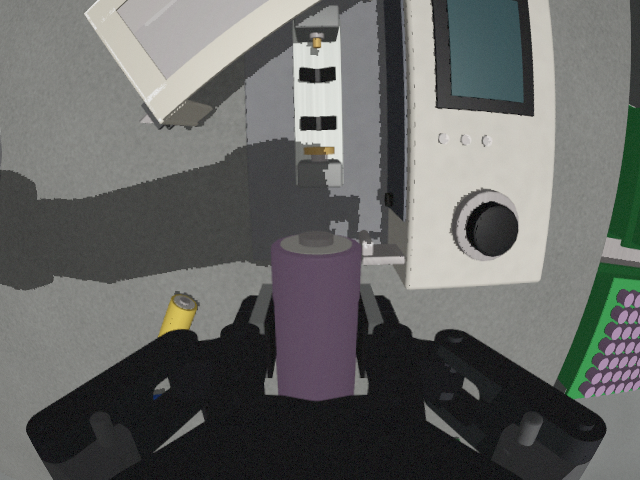

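```bash
python3 - <<'E'
from h import *
np.set_printoptions(precision=2,suppress=True)
c=dict(np.load('pics/w4.npz')); P=cloud_w(c)
i=c['image']; a=cv2.resize(i[0:200,270:420],None,fx=4,fy=4,interpolation=cv2.INTER_CUBIC)[:600]
cv2.imwrite('pics/c4.png',cv2.resize(i[0:200,230:430],None,fx=3,fy=3,interpolation=cv2.INTER_CUBIC))
for n,(u,v) in dict(pin=(317,45),s1=(306,75),s1r=(330,75),s2=(307,123),s2r=(330,123),plateW=(318,100),padtop=(320,150),blockR=(320,172),blockL=(316,32),start=(492,230),house=(470,170),door=(130,60)).items():
    print(n,P[v-1:v+2,u-1:u+2].reshape(-1,3).mean(0),P[v,u])
# housing top: right edges
m=np.zeros((480,640),bool); m[0:300,380:560]=1; m&=abs(P[...,2]-105.5)<3
# front edge per row
F=[];B=[]
for v in range(20,280,6):
    u=np.where(m[v])[0]
    if len(u)>20: F.append(P[v,u[0]]);B.append(P[v,u[-1]])
F=np.array(F);B=np.array(B)
for E in (F,B):
    pf=np.polyfit(E[:,1],E[:,0],1); r=E[:,0]-np.polyval(pf,E[:,1]); k=abs(r)<3; pf=np.polyfit(E[k,1],E[k,0],1); print('x=%.2f %+.4f*y'%(pf[1],pf[0]),k.sum(),np.std(E[k,0]-np.polyval(pf,E[k,1])))
E
```

```text
pin [548.74 114.72  60.5 ] [548.72 114.9   59.78]
s1 [542.12  90.25  44.15] [542.07  90.42  43.12]
s1r [562.77  92.59  45.15] [562.77  92.55  45.4 ]
s2 [548.07  47.71  44.1 ] [548.07  47.72  44.03]
s2r [567.91  50.09  44.98] [567.93  50.11  44.51]
plateW [555.05  70.77  28.1 ] [555.05  70.66  29.15]
padtop [561.76  26.13  69.93] [561.74  26.17  71.11]
blockR [563.74   9.04  78.38] [563.73   9.08  78.86]
blockL [546.65 125.16  64.32] [546.63 125.33  63.73]
start [690.85  -9.35 131.67] [691.34  -9.52 130.78]
house [675.71  29.51 105.86] [675.61  29.52 106.09]
door [408.44  86.12 108.02] [408.5   86.1  108.13]
x=631.63 -0.1391*y 44 0.42720030261797604
x=760.41 -0.1410*y 44 0.8714388080432239
```

View pics/c4.png

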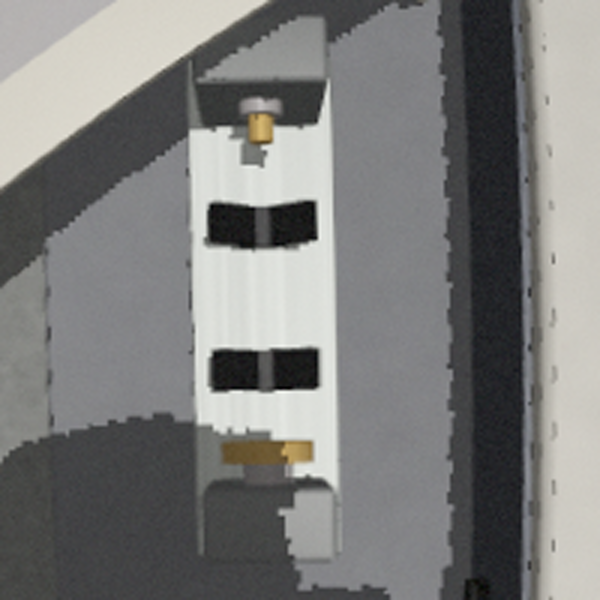

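```bash
python3 - <<'E'
from h import *
np.set_printoptions(precision=2,suppress=True)
c=dict(np.load('pics/w4.npz')); P=cloud_w(c)
a=np.arctan(.1395);R=np.array([[np.cos(a),-np.sin(a)],[np.sin(a),np.cos(a)]]);print(a)
g=cv2.cvtColor(c['image'],cv2.COLOR_BGR2GRAY)
C=np.array([554.6,70])
reg=np.zeros((480,640),bool); reg[55:140,290:345]=1
for lo,hi in [(44,50),(36,50),(31,50)]:
    m=reg&(P[...,2]>lo)&(P[...,2]<hi); q=(P[m][:,:2]-C)@R
    for s in (1,-1):
        k=s*q[:,1]>0; print(lo,s,k.sum(),'x',np.percentile(q[k,0],[0,1,99,100]),'y',np.percentile(q[k,1],[0,1,50,99,100]),P[m][k,2].max())
    print('mid x of V (lowest):')
# V profile
m=reg&(P[...,2]>30)&(P[...,2]<50); q=(P[m][:,:2]-C)@R; z=P[m][:,2]
for x0 in range(-18,19,2):
    k=(abs(q[:,0]-x0)<1)&(abs(abs(q[:,1])-22)<5); 
    if k.sum()>3: print(x0,k.sum(),np.median(z[k]))
# plate extents z~28
reg[:]=0; reg[20:190,285:350]=1
m=reg&(abs(P[...,2]-28)<2.5); q=(P[m][:,:2]-C)@R; print('plate',np.percentile(q,[.5,99.5],axis=0).ravel())
# grey block fronts
m=reg&(P[...,2]>74)&(P[...,2]<81); q=(P[m][:,:2]-C)@R; print('blocks top',np.percentile(q[q[:,1]<0],[1,99],axis=0).ravel())
m=reg&(P[...,2]>50)&(P[...,2]<81); q=(P[m][:,:2]-C)@R; k=q[:,1]>0; print('pin', k.sum(), q[k,1].min()); print('pad face', q[~k,1].max())
# front edge of housing, start
O=np.array([631.6-.1395*0,0]); 
f=(np.array([631.63-.1391*70,70])-C)@R; b=(np.array([760.41-.141*70,70])-C)@R; print('front x rel C',f,b)
# door top
m=np.zeros((480,640),bool); m[0:140,60:320]=1; m&=abs(P[...,2]-108)<2.5; q=(P[m][:,:2]-C)@R
r=cv2.minAreaRect(q.astype(np.float32)); print('door',r); print(cv2.boxPoints(r))
# edge toward cradle: min distance
E=q[np.lexsort((q[:,1],))]
hull=cv2.convexHull(q.astype(np.float32))[:,0]; print(hull[::3])
E
```

```text
0.13860551946416663
44 1 187 x [-15.5  -14.88  15.65  15.69] y [16.73 16.82 22.97 29.33 29.45] 49.08055746719339
44 -1 206 x [-15.69 -15.68  15.71  15.78] y [-26.5  -26.5  -21.08 -14.98 -14.86] 48.65076202576125
mid x of V (lowest):
36 1 487 x [-15.57 -14.79  15.62  15.79] y [16.58 16.77 22.69 29.29 29.67] 49.08055746719339
36 -1 471 x [-15.77 -15.61  15.68  15.78] y [-26.79 -26.72 -21.06 -14.92 -14.86] 48.65076202576125
mid x of V (lowest):
31 1 527 x [-15.57 -14.78  15.61  15.79] y [16.56 16.64 22.68 29.3  35.58] 49.08055746719339
31 -1 501 x [-15.77 -15.6   15.68  15.78] y [-26.79 -26.71 -21.04 -14.92 -14.86] 48.65076202576125
mid x of V (lowest):
-16 11 44.518754737549955
-14 49 46.00234296209425
-12 62 46.71553942235201
-10 44 44.337522519536634
-8 54 42.843753724802525
-6 56 40.51894917538351
-4 44 38.38273337048378
-2 43 36.48552686592427
0 63 36.2519011722689
2 47 36.945926858288715
4 44 38.27880962014254
6 52 40.037477500671315
8 57 42.21610867122308
10 46 44.084171024102574
12 67 46.3803394336785
14 45 46.52406387258236
16 22 45.14533107734471
plate [-21.82 -67.75  22.46  67.36]
blocks top [-16.87 -73.69  18.04 -53.74]
pin 849 43.908480796031206
pad face -41.42556490120878
front x rel C [66.65 -9.3 ] [194.06 -27.07]
door ((-95.40853881835938, 77.23698425292969), (148.2893829345703, 128.63165283203125), 35.4559440612793)
[[-193.11   86.62]
 [-118.5   -18.16]
 [   2.3    67.86]
 [ -72.32  172.64]]
[[   2.07   68.18]
 [-175.33   95.87]
 [-189.31   88.5 ]
 [-187.19   82.16]
 [-116.6   -16.72]
 [  -5.83   62.13]]
```

```bash
python3 - <<'E'
from h import *
np.set_printoptions(precision=1,suppress=True)
for f,t,a in [('w1',(474.69,-320.57,200.08),.185+np.pi),('w4',(564.74,-31.8,229.45),.12)]:
    c=dict(np.load('pics/%s.npz'%f)); P=cloud_w(c)
    q=(P.reshape(-1,3)-np.array(t))@down(a)
    k=(q[:,2]<2)&(q[:,2]>-140)&(c['range_z'].ravel()>0)
    q=q[k]
    for z in range(-120,5,10):
        s=q[(q[:,2]>=z)&(q[:,2]<z+10)]
        if len(s)>5: print(f,z,len(s),'x',s[:,0].min(),s[:,0].max(),'y',s[:,1].min(),s[:,1].max())
    if f=='w4':
        s=q[(abs(q[:,0])<14)&(q[:,1]<0)]; print('cell y min',s[:,1].min(), 'btn',np.sort(s[:,1])[:300:30])
E
```

```text
w1 -110 10021 x -70.70812914635668 70.76158377326006 y -21.939334470810216 -2.079988505850498
w1 -100 14981 x -72.31612763807998 71.55944826586243 y -21.561878716752613 10.20051911801617
w1 -90 14049 x -73.8718925394523 72.47138709149966 y -19.18401254754483 12.634237385920239
w1 -80 8571 x -74.20073696761476 74.4228480756803 y -19.100521828434896 12.6030076025866
w1 -70 8075 x -74.8529471290463 74.96858109864118 y -16.433257264053278 12.212060685795665
w1 -60 1695 x -73.11394103598808 72.90415214125507 y -15.06644314435536 -2.774379481266292
w1 -50 1593 x -56.315485486376524 56.5705152651373 y -12.441134007186642 8.49958973521839
w1 -40 1829 x -56.982445377995994 56.30903210281665 y -12.551464726091933 10.552572760860288
w1 -30 1487 x -56.55482271236934 56.24312318009579 y -12.316772657006238 10.79404738248313
w1 -20 561 x -49.51923162063177 49.63557935753075 y -11.954918299532586 10.497027900647497
w4 -110 7366 x -63.14725536966045 64.35581261908749 y -20.87840326272697 5.030797582946928
w4 -100 18766 x -66.19935929598707 66.94027839412243 y -21.041747288944133 2.052460927911364
w4
[... 221 characters left out ...]
9914682259716 y -17.46268191113974 13.691360383679672
w4 -60 7675 x -50.59289825331845 51.768321174910575 y -13.821825771002946 13.968109845614999
w4 -50 2096 x -46.2326925142236 47.387687493594356 y -13.835007809085619 7.568680003307858
w4 -40 10631 x -28.243103017053105 29.338601382882228 y -32.08368473659669 26.222411669540627
w4 -30 5039 x -28.298499310599826 29.34753189470562 y -35.01800958720219 32.39808870028794
w4 -20 1162 x -28.19582303591866 29.480546078086896 y -34.82784514910369 34.6120777377817
w4 -10 184 x -26.831791930259133 27.54776880094653 y -32.080447830440626 -5.801855004857906
cell y min -35.01800958720219 btn [-35.  -34.7 -34.6 -34.5 -34.5 -34.4 -34.3 -34.3 -34.2 -34. ]
```

```bash
cat >> h.py <<'E'
YAW=0.139; Rt=np.array([[np.cos(YAW),-np.sin(YAW)],[np.sin(YAW),np.cos(YAW)]])
CR=np.array([554.65,71.12])
def W(rel,z): return np.array([*(CR+Rt@np.asarray(rel,float)),z])
def doorpt(phi,x,y): # door frame xy -> rel cradle
    c,s=np.cos(phi),np.sin(phi); return np.array([x*c+y*s+54,-x*s+y*c+118])
E
cat > open.py <<'E'
from h import *
import sys
phm=1.1; n=np.array([-np.cos(phm),np.sin(phm)])
a=YAW+np.arctan2(n[1],n[0])-np.pi; o=down(a)
p0=doorpt(.952,11.6,-195)-55*n
pts=[W(p0,190),W(p0,84)]+[W(doorpt(f,11.6,-195)-28.5*n,84) for f in (.94,1.02,1.10,1.18,1.26)]
for p in pts: print(np.round(p,1), inverse_kinematics(p,o) is not None)
if len(sys.argv)>1:
    movep(pts[0],o); print(read_state()['time'])
    movel(pts[1],max_speed=150,guard=12) and print('G1')
    for p in pts[2:]:
        g=movel(p,max_speed=100,guard=20); s=read_state(); print(g,s['time'],s['eef_pos'],s['ft_force'],s['finger_gap'])
        if g: break
    shot('top','t5'); shot('wrist','w5')
E
python3 open.py
```

```text
[489.6   7.9 190. ] True
[489.6   7.9  84. ] True
[476.2  28.1  84. ] True
[465.1  39.1  84. ] True
[454.9  50.9  84. ] True
[445.7  63.5  84. ] True
[437.5  76.9  84. ] True
```

```bash
python3 open.py go
```

```text
[489.6   7.9 190. ] True
[489.6   7.9  84. ] True
[476.2  28.1  84. ] True
[465.1  39.1  84. ] True
[454.9  50.9  84. ] True
[445.7  63.5  84. ] True
[437.5  76.9  84. ] True
10.45
False 11.7 [476.47362725  28.26947934  84.53483884] [ 0.21612356 -0.2781074  -2.47851909] 30.245857567039707
False 12.0083 [465.12278981  39.0048605   84.11849575] [ 0.29621544  0.49066181 -1.37980927] 30.29232912926378
False 12.3167 [455.00592449  50.90546804  84.03239704] [ 0.21878589  0.31104728 -0.43183938] 30.142239743902465
False 12.625 [445.82597036  63.55236895  84.03352086] [-0.452574    0.74382645 -1.58906739] 30.34520009467859
False 12.9333 [437.67862943  76.8661733   84.03294581] [ 0.27928823  0.08911723 -1.18203508] 30.590647410762468
```

View pics/t5.png

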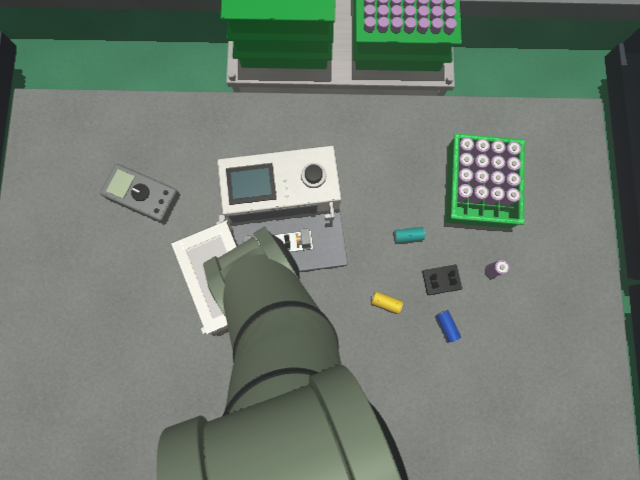

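View pics/w5.png

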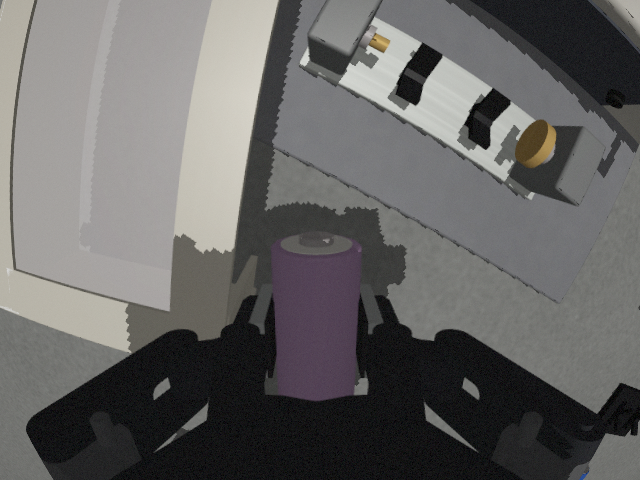

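```bash
python3 - <<'E'
from h import *
np.set_printoptions(precision=2,suppress=True)
c=dict(np.load('pics/w5.npz')); P=cloud_w(c)
reg=np.zeros((480,640),bool); reg[30:170,370:540]=1
q=(P[...,:2]-CR)@Rt
z=P[...,2]
m=reg&(z>40)&(z<50)&(abs(q[...,1])<35)&(abs(q[...,0])<25)
for s in (1,-1):
    k=m&(s*q[...,1]>0); print(s,k.sum(),np.percentile(q[k],[1,99],axis=0).ravel(),np.percentile(z[k],[50,99]))
for x0 in range(-16,17,4):
    k=m&(abs(q[...,0]-x0)<1.5); print(x0,np.median(z[reg&(z>30)&(z<50)&(abs(q[...,0]-x0)<1.5)&(abs(abs(q[...,1])-22)<5)]))
m=reg&(z>52)&(z<72)&(abs(q[...,0])<14); k=m&(q[...,1]>0); print('pin',k.sum(),np.percentile(q[k][:,1],[0,5])); k=m&(q[...,1]<0); print('pad',np.percentile(q[k][:,1],[95,100]))
# door angle from rear edge / top
m=np.zeros((480,640),bool); m[0:300,0:300]=1; m&=abs(z-108)<2.5
H=q[m]; r=cv2.minAreaRect(H.astype(np.float32)); print(r, cv2.boxPoints(r))
# held cell in tool frame
s=read_state(); t=(P.reshape(-1,3)-s['eef_pos'])@s['tool_rot']
k=(abs(t[:,0])<17)&(t[:,1]<-20)&(t[:,1]>-45)&(t[:,2]<2)&(t[:,2]>-50); T=t[k]; print('cell end tool y',np.percentile(T[:,1],[1,5,20]),'x',T[:,0].min(),T[:,0].max(),'z',T[:,2].min(),T[:,2].max())
E
```

```text
1 941 [-15.79  16.14  15.15  28.11] [44.68 48.3 ]
-1 846 [-15.81 -27.96  15.22 -15.6 ] [44.58 48.15]
-16 45.3598815177365
-12 46.49647546010655
-8 42.178607569218286
-4 38.25116177783505
0 36.41160338188401
4 38.66326447819603
8 42.608315268479146
12 46.39823864930612
16 45.11612767554834
pin 295 [42.9  43.43]
pad [-42.4  -41.78]
((-89.25874328613281, 116.19711303710938), (137.4520721435547, 141.9575653076172), 20.928495407104492) [[-178.8   157.94]
 [-128.1    25.35]
 [   0.29   74.45]
 [ -50.42  207.04]]
cell end tool y [-35.05 -34.59 -32.13] x -15.529614548856227 16.486086637835413 z -35.90212618925264 -5.894981221867914
```

```bash
python3 - <<'E'
from h import *
from scipy.optimize import least_squares
np.set_printoptions(precision=3,suppress=True)
s=read_state()
for f in ['w5']:
    c=dict(np.load('pics/%s.npz'%f)); P=cloud_w(c)
    t=((P-s['eef_pos'])@s['tool_rot'])[240:400,272:362].reshape(-1,3)
    T=t[(abs(t[:,0])<17)&(abs(t[:,1])<36)&(t[:,2]<-10)&(t[:,2]>-45)]
    def res(p,T):
        d=np.array([p[2],1,p[3]]);d/=np.linalg.norm(d); w=T-[p[0],0,p[1]]; return np.linalg.norm(w-np.outer(w@d,d),axis=1)-16
    p=[0,-19,0,0]
    for _ in range(3):
        k=abs(res(p,T))<4; p=least_squares(res,p,args=(T[k],),loss='soft_l1').x
    k=abs(res(p,T))<1.5
    print(f,p,k.sum(),T[k][:,1].min(),T[k][:,1].max())
E
```

```text
Traceback (most recent call last):
numpy._core._exceptions._UFuncOutputCastingError: Cannot cast ufunc 'divide' output from dtype('float64') to dtype('int64') with casting rule 'same_kind'
```

```bash
python3 - <<'E'
from h import *
from scipy.optimize import least_squares
np.set_printoptions(precision=3,suppress=True)
s=read_state()
for f in ['w5']:
    c=dict(np.load('pics/%s.npz'%f)); P=cloud_w(c)
    t=((P-s['eef_pos'])@s['tool_rot'])[240:400,272:362].reshape(-1,3)
    T=t[(abs(t[:,0])<17)&(abs(t[:,1])<36)&(t[:,2]<-10)&(t[:,2]>-45)]
    def res(p,T):
        d=np.array([p[2],1.,p[3]]);d/=np.linalg.norm(d); w=T-[p[0],0,p[1]]; return np.linalg.norm(w-np.outer(w@d,d),axis=1)-16
    p=[0,-19,0,0]
    for _ in range(3):
        k=abs(res(p,T))<4; p=least_squares(res,p,args=(T[k],),loss='soft_l1').x
    k=abs(res(p,T))<1.5
    print(f,p,k.sum(),T[k][:,1].min(),T[k][:,1].max())
E
```

```text
w5 [  0.617 -18.16    0.     -0.003] 12083 -32.722280261033156 34.23250541680034
```

```bash
cat > place.py <<'E'
from h import *
import sys
np.set_printoptions(precision=2,suppress=True)
th=0.3
Rz=np.eye(3);Rz[:2,:2]=Rt
o=Rz@np.array([[np.cos(th),0,np.sin(th)],[0,-1,0],[np.sin(th),0,-np.cos(th)]])
print(np.linalg.det(o))
off=o@np.array([0.6,2.2,-18.2])
T=W((0,-1.5),57.2)-off
hov=T+[0,0,70]; back=T-o[:,2]*130
for p in (hov,T,back): print(p,inverse_kinematics(p,o))
if len(sys.argv)>1:
    n=np.array([-np.cos(1.1),np.sin(1.1)]); n=Rt@n
    s=read_state(); e=s['eef_pos']
    movel(e-[*(20*n),0],max_speed=150); movel(e+[*(-30*n),105],max_speed=200)
    movep(hov,o); print(read_state()['time'],read_state()['eef_pos'])
    shot('wrist','w6')
    g=movel(T+[0,0,8],max_speed=120,guard=10); print('g',g)
    g=movel(T,max_speed=30,guard=6); s=read_state(); print('g',g,s['time'],s['eef_pos']-T,s['ft_force'])
E
python3 place.py
```

```text
1.0
[559.31  72.48 109.64] [ 0.04  0.51 -0.38  2.1   0.74  0.33 -0.8 ]
[559.31  72.48  39.64] [-0.06  0.64 -0.25  2.14  1.16  0.19 -1.23]
[521.26  67.16 163.83] [ 0.12  0.37 -0.47  2.16  0.56  0.41 -0.65]
```

```bash
for t in 0.24 0.27 0.3; do sed -i "s/^th=.*/th=$t/" place.py; python3 place.py; done; sed -i "s/^th=.*/th=0.28/" place.py; python3 place.py go
```

```text
1.0000000000000002
[558.26  72.33 109.38] [ 0.1   0.54 -0.46  2.05  0.66  0.43 -0.71]
[558.26  72.33  39.38] [-0.03  0.65 -0.29  2.09  0.84  0.27 -0.9 ]
[527.66  68.05 165.65] [ 0.16  0.41 -0.53  2.09  0.5   0.51 -0.58]
1.0000000000000002
[558.79  72.41 109.5 ] [ 0.07  0.53 -0.42  2.08  0.69  0.38 -0.75]
[558.79  72.41  39.5 ] [-0.08  0.64 -0.22  2.11  0.9   0.2  -0.98]
[524.45  67.6  164.79] [ 0.14  0.39 -0.5   2.12  0.53  0.46 -0.61]
1.0
[559.31  72.48 109.64] [ 0.04  0.51 -0.38  2.1   0.74  0.33 -0.8 ]
[559.31  72.48  39.64] [-0.06  0.64 -0.25  2.14  1.16  0.19 -1.23]
[521.26  67.16 163.83] [ 0.12  0.37 -0.47  2.16  0.56  0.41 -0.65]
0.9999999999999999
[558.96  72.43 109.54] [ 0.06  0.52 -0.41  2.09  0.71  0.37 -0.77]
[558.96  72.43  39.54] [-0.1   0.64 -0.2   2.12  0.93  0.18 -1.01]
[523.38  67.45 164.48] [ 0.14  0.38 -0.49  2.13  0.54  0.44 -0.63]
14.6583 [557.97  72.21 108.68]
g False
g False 15.7917 [ 0.25 -0.17  0.47] [ 0.86  0.43 -2.12]
```

```bash
python3 - <<'E'
from h import *
c=shot('wrist','w7'); s=shot('scene','s7')['image']
i=c['image']; h=np.hstack([cv2.resize(i,(560,420)),cv2.resize(s[190:350,250:470],(560,420))[:, :]])
cv2.imwrite('pics/m7.png',cv2.resize(h,(800,300)))
cv2.imwrite('pics/s7c.png',cv2.resize(s[190:350,270:470],None,fx=3.5,fy=3.5,interpolation=cv2.INTER_CUBIC))
E
```

```text
(no output)
```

View pics/w7.png

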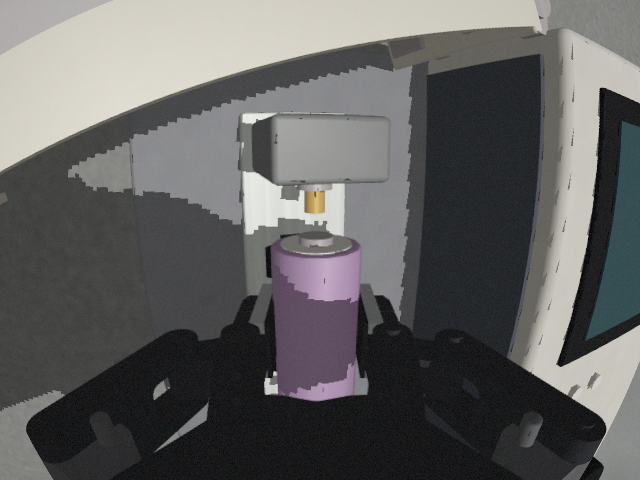

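View pics/s7c.png

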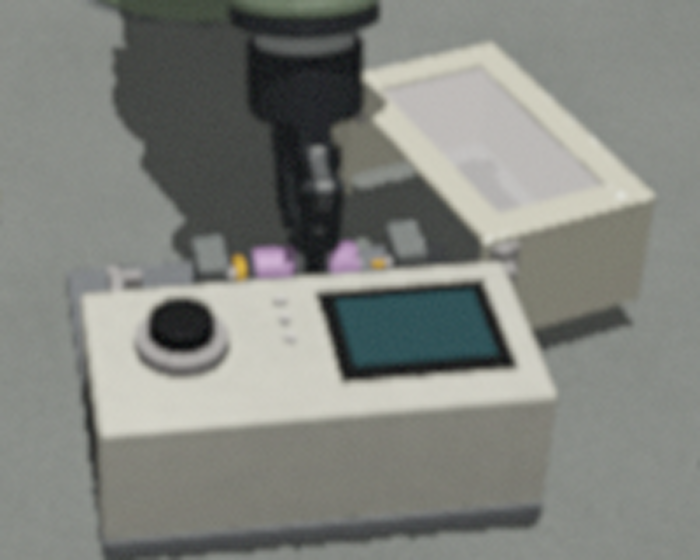

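```bash
python3 - <<'E'
from h import *
np.set_printoptions(precision=2,suppress=True)
s=read_state(); e=s['eef_pos'];o=s['tool_rot']
g=movel(e-[0,0,1.0],max_speed=15,guard=5); s=read_state(); print(g,s['eef_pos']-e,s['ft_force'])
open_gripper(); s=read_state(); print(s['time'],s['ft_force'],s['finger_gap'])
e=s['eef_pos']
g=movel(e-o[:,2]*120,max_speed=150,guard=15); s=read_state(); print(g,s['time'],s['ft_force'])
shot('wrist','w8')
E
```

```text
False [ 0.19  0.   -0.59] [-1.86 -0.42  5.  ]
16.725 [-0.72  0.28 -0.37] 85.38724255622073
False 17.675 [-0.19 -0.   -0.24]
```

View pics/w8.png

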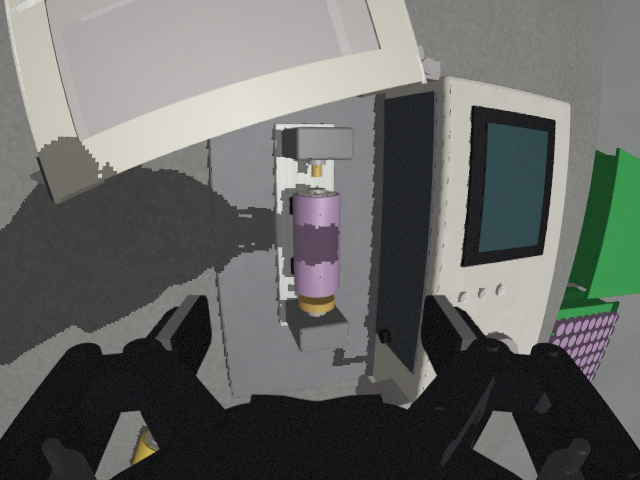

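```bash
python3 - <<'E'
from h import *
from scipy.optimize import least_squares
np.set_printoptions(precision=2,suppress=True)
c=dict(np.load('pics/w8.npz')); P=cloud_w(c); z=P[...,2]; q=(P[...,:2]-CR)@Rt
X=np.dstack([q,z])
T=X[185:300,285:345].reshape(-1,3); T=T[(T[:,2]>58)&(T[:,2]<78)]
def res(p,T):
    d=np.array([p[2],1.,p[3]]);d/=np.linalg.norm(d); w=T-[p[0],0,p[1]]; return np.linalg.norm(w-np.outer(w@d,d),axis=1)-16
p=[0,56,0,0]
for _ in range(3):
    k=abs(res(p,T))<4; p=least_squares(res,p,args=(T[k],),loss='soft_l1').x
k=abs(res(p,T))<1.5; print(p,np.percentile(T[k][:,1],[.3,99.7]))
m=np.zeros((480,640),bool); m[0:200,0:425]=1; m&=abs(z-108)<2
r=cv2.minAreaRect(q[m].astype(np.float32)); print(r, cv2.boxPoints(r))
E
```

```text
[-0.08 56.7  -0.   -0.  ] [-36.03  31.65]
((-66.13967895507812, 129.6413116455078), (213.0190887451172, 117.18045043945312), 15.904361724853516) [[-184.63  156.8 ]
 [-152.52   44.11]
 [  52.35  102.48]
 [  20.24  215.18]]
```

```bash
cat > shut.py <<'E'
from h import *
import sys
np.set_printoptions(precision=2,suppress=True)
def pose(phi,d,z=75.,yy=-165):
    xd=np.array([np.cos(phi),-np.sin(phi)])
    return W(doorpt(phi,-118,yy)-d*xd,z), down(YAW-phi)
if len(sys.argv)<2:
    for phi,d,z in [(1.293,50,200),(1.293,50,75)]+[(f,15,75) for f in np.linspace(1.29,0,8)]:
        p,o=pose(phi,d,z); print(phi,p,inverse_kinematics(p,o))
else:
    clamp(); s=read_state(); print(s['time'],s['finger_gap'])
    e=s['eef_pos']
    p,o=pose(1.293,50,200); movep(p,o)
    p,o=pose(1.293,50,75); movel(p,max_speed=180,guard=12) and print('G')
    for f in np.r_[np.linspace(1.33,0.12,11)]:
        p,o=pose(f,15); g=movel(p,frame=o,max_speed=80,guard=25); s=read_state(); print('%.2f'%f,g,s['time'],s['ft_force'],s['eef_pos']-p)
        if g: break
    shot('wrist','w9'); shot('top','t9')
E
python3 shut.py
```

```text
1.293 [372.89 282.28 200.  ] [-0.46  0.34 -0.38  2.02  0.17  0.82 -2.1 ]
1.293 [372.89 282.28  75.  ] [-0.55  0.54 -0.29  2.12  0.3   0.52 -2.22]
1.29 [386.9  249.67  75.  ] [-0.48  0.54 -0.28  2.13  0.3   0.51 -2.14]
1.1057142857142856 [380.44 211.2   75.  ] [-0.39  0.51 -0.32  2.19  0.34  0.48 -1.94]
0.9214285714285715 [381.13 172.21  75.  ] [-0.29  0.5  -0.35  2.23  0.37  0.46 -1.72]
0.7371428571428571 [388.96 134.    75.  ] [-0.17  0.5  -0.38  2.25  0.41  0.46 -1.48]
0.5528571428571428 [403.65  97.88  75.  ] [-0.04  0.5  -0.42  2.24  0.45  0.48 -1.24]
0.36857142857142855 [424.72  65.06  75.  ] [ 0.08  0.53 -0.47  2.2   0.49  0.51 -1.  ]
0.18428571428571416 [451.45  36.65  75.  ] [ 0.19  0.56 -0.52  2.14  0.52  0.56 -0.76]
0.0 [482.92  13.63  75.  ] [ 0.27  0.6  -0.56  2.07  0.55  0.62 -0.53]
```

```bash
python3 shut.py go
```

```text
18.4917 0.1248014954631186
1.33 False 21.1583 [-0.39  0.25 -0.25] [ 0.28 -0.29  0.15]
1.21 False 21.625 [-0.11  0.46  0.11] [0.12 0.5  0.1 ]
1.09 False 22.0917 [-0.63  0.18 -0.23] [0.27 0.67 0.08]
0.97 False 22.5583 [-0.08  0.52  0.84] [0.24 0.71 0.06]
0.85 False 23.025 [-0.42  0.07  0.06] [0.17 0.72 0.07]
0.73 False 23.4917 [ 0.17  0.37 -0.72] [0.07 0.7  0.05]
0.60 False 23.9583 [-0.23 -0.53 -0.17] [-0.03  0.65  0.03]
0.48 False 24.425 [ 0.55 -0.31  0.29] [-0.14  0.66  0.02]
0.36 False 24.8917 [-0.77 -0.65  0.06] [-0.25  0.68  0.01]
0.24 False 25.3583 [0.21 1.01 0.66] [-0.37  0.65 -0.  ]
0.12 False 25.825 [0.37 0.52 0.48] [-0.47  0.58 -0.05]
```

View pics/w9.png

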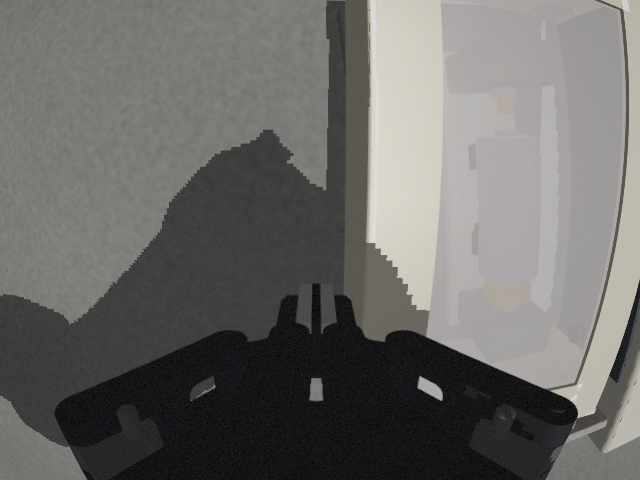

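View pics/t9.png

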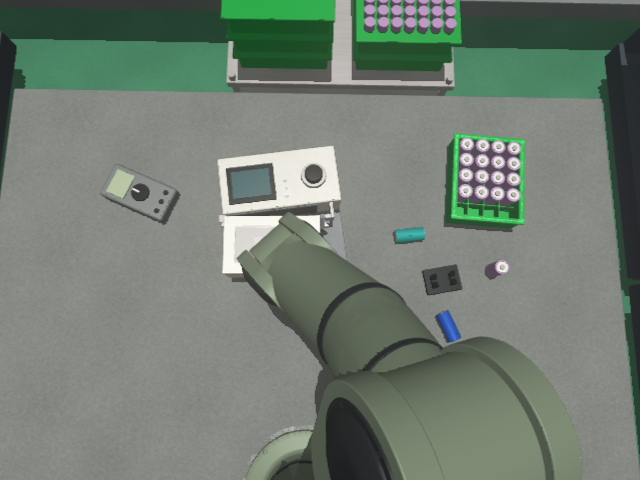

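```bash
cat > latch.py <<'E'
from shut import *
E
sed -i 's/^if len(sys.argv)<2:/if __name__!="__main__": pass\nelif len(sys.argv)<2:/' shut.py
python3 - <<'E'
from shut import *
for f,v,g0 in [(.08,40,25),(.04,25,30),(0.02,20,30),(0.0,15,30),(-.015,12,28)]:
    p,o=pose(f,15); g=movel(p,frame=o,max_speed=v,guard=g0); s=read_state(); print(f,g,s['time'],s['ft_force'],s['eef_pos']-p)
    if g: break
E
```

```text
0.08 False 26.2833 [-1.46  0.16  0.31] [-0.17  0.21 -0.01]
0.04 False 26.775 [-3.27  1.35 -0.29] [-0.26 -0.03 -0.12]
0.02 False 27.1333 [-0.46  1.2   0.55] [ 0.33 -0.04  0.06]
0.0 False 27.5667 [-3.63  0.35  1.95] [-0.23  0.02 -0.06]
-0.015 False 27.9833 [-15.95   5.84   7.07] [-1.89  0.49 -0.35]
```

```bash
python3 - <<'E'
from shut import *
p,o=pose(-.025,15); g=movel(p,frame=o,max_speed=10,guard=12); s=read_state(); print(g,s['time'],s['ft_force'],s['eef_pos']-p)
wait(0.2)
p,o=pose(0,55); movel(p,frame=o,max_speed=100)
p,o=pose(0,75,230); movel(p,max_speed=200); s=read_state(); print(s['time'],s['ft_force'])
shot('wrist','w10'); shot('scene','s10')
E
```

```text
True 28.2 [-3.85  0.49  1.89] [-4.4  1.3 -0.8]
29.8833 [ 0.21 -0.64 -0.54]
```

View pics/w10.png

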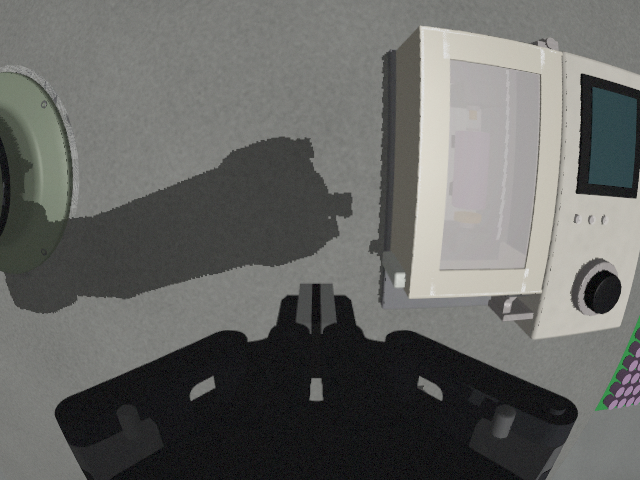

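```bash
python3 - <<'E'
from h import *
np.set_printoptions(precision=4,suppress=True)
c=dict(np.load('pics/w10.npz')); P=cloud_w(c); z=P[...,2]; q=(P[...,:2]-CR)@Rt
i=c['image']; cv2.imwrite('pics/c10.png',cv2.resize(i[240:350,370:560],None,fx=4,fy=4,interpolation=cv2.INTER_CUBIC))
# front edge of door top and housing front edge in tester frame
F=[];R=[];H=[]
for v in range(50,285,5):
    k=np.where((abs(z[v]-108)<2)&(np.arange(640)>400)&(np.arange(640)<580)&(q[v,:,0]<60))[0]
    if len(k)>5: F.append(q[v,k[0]])
    h=np.where((abs(z[v]-105.5)<2)&(np.arange(640)>540)&(q[v,:,0]>64))[0]
    if len(h): H.append(q[v,h[0]])
for n,E in (('doorfront',np.array(F)),('housefront',np.array(H))):
    pf=np.polyfit(E[:,1],E[:,0],1); r=E[:,0]-np.polyval(pf,E[:,1]); k=abs(r)<2; pf=np.polyfit(E[k,1],E[k,0],1); print(n,pf,k.sum(),(E[k,0]-np.polyval(pf,E[k,1])).std(), E[:,1].min(),E[:,1].max())
E
```

```text
doorfront [  0.0041 -64.819 ] 47 0.31525967983692815 -87.07119610511833 88.34007950002714
housefront [-0.0025 66.6529] 45 0.6561585708323227 -91.96109583175293 105.23038262807192
```

View pics/c10.png

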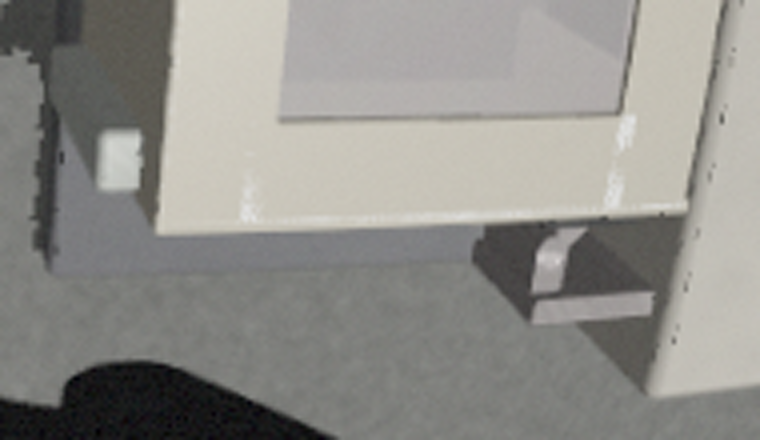

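```bash
python3 - <<'E'
from shut import *
p,o=pose(0,40,110); movel(p,max_speed=200)
p,o=pose(0,40); movel(p,max_speed=150)
p,o=pose(0.02,15); movel(p,frame=o,max_speed=80,guard=15)
for f in (0.005,-.005,-.012,-.02,-.028,-.036):
    p,o=pose(f,15); g=movel(p,frame=o,max_speed=15,guard=27); s=read_state(); print(f,g,s['time'],s['ft_force'],s['eef_pos']-p, ((s['eef_pos'][:2]-CR)@Rt)[0])
    if g or s['ft_force'][0]<-26: break
p,o=pose(0,40); movel(p,frame=o,max_speed=100)
p,o=pose(0,60,200); movel(p,max_speed=200); s=read_state(); print(s['time'],s['ft_force'])
c=shot('wrist','w11')
E
```

```text
0.005 False 31.925 [-0.01 -0.8  -0.28] [-0.06 -0.14  0.01] -79.90586405158956
-0.005 False 32.2167 [-4.26  0.78  2.2 ] [-0.33  0.03 -0.08] -78.49760632834709
-0.012 False 32.4667 [-12.3    5.03   4.67] [-1.4   0.3  -0.29] -78.35445449849679
-0.02 False 32.7333 [-21.34   8.08  10.52] [-2.71  0.7  -0.51] -78.2634326129053
-0.028 False 33.0 [-30.35  11.13  15.29] [-4.05  1.08 -0.73] -78.19053104317233
34.2333 [-0.11  0.74  0.19]
```

```bash
python3 - <<'E'
from h import *
np.set_printoptions(precision=2,suppress=True)
for f in ('w4','w10','top0'):
    c=dict(np.load('pics/%s.npz'%f)); P=cloud(c) if f=='top0' else cloud_w(c)
    m=(abs(P[...,2]-131)<3)&(np.hypot(P[...,0]-691,P[...,1]+9)<30); Q=P[m]; print(f,m.sum(),cv2.minEnclosingCircle(Q[:,:2].astype(np.float32)),np.median(Q,axis=0))
E
```

```text
w4 1915 ((694.6910400390625, -9.729092597961426), 20.111064910888672) [693.17  -9.32 131.46]
w10 897 ((694.5062866210938, -9.61274242401123), 20.830463409423828) [691.48  -8.73 131.58]
top0 223 ((693.3922119140625, -10.002614974975586), 19.969085693359375) [692.6   -9.22 131.11]
```

Button centre is about (694.3, -9.7), top at 131 mm, radius 20 mm; three views agree. Now I press it.

```bash
python3 - <<'E'
from h import *
np.set_printoptions(precision=2,suppress=True)
o=down(YAW); b=np.array([694.3,-9.7])
movep(np.array([*b,180.]),o)
g=movel(np.array([*b,137.]),max_speed=120,guard=10); print(g)
for z in (131,127,123,121,119.5,118,116.5):
    g=movel(np.array([*b,z]),max_speed=20,guard=22); s=read_state(); print(z,g,s['time'],s['eef_pos'],s['ft_force'])
    if g or s['ft_force'][2]>20: break
wait(0.3); s=read_state(); print(s['eef_pos'],s['ft_force'])
E
```

```text
False
131 False 36.25 [694.41  -9.75 131.24] [-0.26 -0.37  0.75]
127 False 36.6 [694.44  -9.72 127.06] [ 0.29 -1.57  4.58]
123 False 36.95 [694.44  -9.7  123.15] [ 0.41 -0.55  5.66]
121 False 37.2 [694.44  -9.69 121.3 ] [-0.08 -0.35  5.96]
119.5 False 37.45 [694.59  -9.69 120.96] [-5.44 -2.2  21.34]
[694.6   -9.67 120.97] [-5.23 -2.2  20.85]
```

```bash
python3 - <<'E'
from h import *
np.set_printoptions(precision=2,suppress=True)
b=np.array([694.3,-9.7])
movel(np.array([*b,200.]),max_speed=100)
movep(np.array([560.,-110,240.]),down(YAW)); s=read_state(); print(s['time'],s['ft_force'])
c=shot('wrist','w12'); P=cloud_w(c); z=P[...,2]
m=(np.hypot(P[...,0]-694,P[...,1]+9.7)<15)&(z>110)&(z<140); print('btn z',m.sum(),np.median(z[m]))
t=shot('top','t12'); P=cloud(t); z=P[...,2]
m=(np.hypot(P[...,0]-694,P[...,1]+9.7)<15)&(z>110)&(z<140); print('btn z top',m.sum(),np.median(z[m]))
E
```

```text
39.4333 [ 0.63  0.81 -0.75]
btn z 1052 131.64948847220623
btn z top 142 131.5486409664827
```

View pics/w12.png

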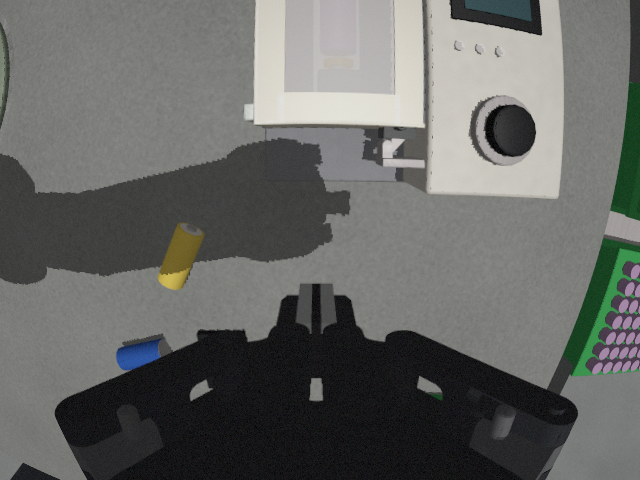

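View pics/t12.png

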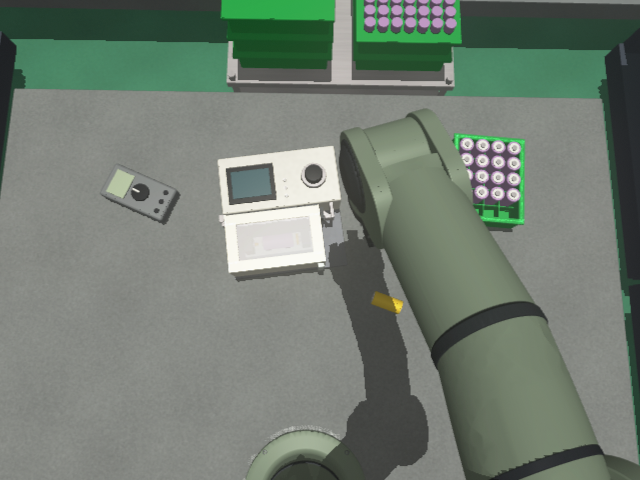

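```bash
python3 - <<'E'
from h import *
np.set_printoptions(precision=4,suppress=True)
c=dict(np.load('pics/w12.npz')); P=cloud_w(c); z=P[...,2]; q=(P[...,:2]-CR)@Rt
i=c['image']; cv2.imwrite('pics/c12.png',cv2.resize(np.clip(i[0:200,240:440]*1.3,0,255).astype(np.uint8),None,fx=3,fy=3,interpolation=cv2.INTER_CUBIC))
F=[];H=[]
for v in range(2,95,3):
    k=np.where((abs(z[v]-108)<2)&(np.arange(640)>240)&(q[v,:,0]<60))[0]
    if len(k)>5: F.append(q[v,k[0]])
    h=np.where((abs(z[v]-105.5)<2)&(np.arange(640)>400)&(q[v,:,0]>64))[0]
    if len(h): H.append(q[v,h[0]])
for n,E in (('door',np.array(F)),('house',np.array(H))):
    print(n,np.polyfit(E[:,1],E[:,0],1))
E
```

```text
door [  0.0094 -64.4036]
house [-0.0058 66.5994]
```

View pics/c12.png

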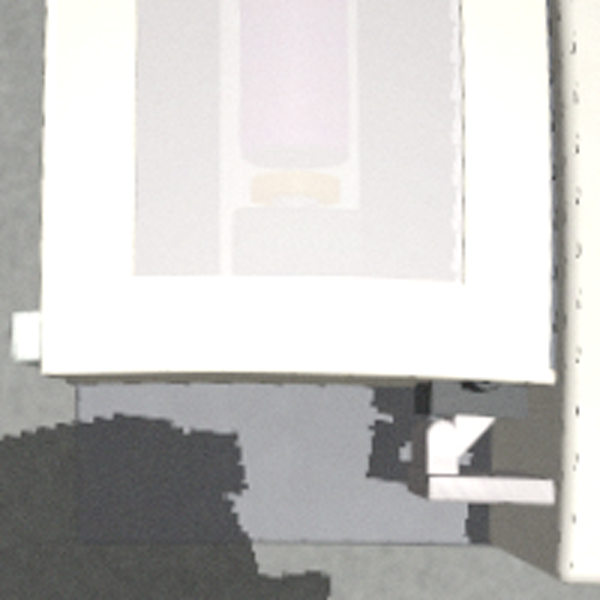

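```bash
python3 -c "
from workcell import *
finish_job(); print(read_state()['time'])"
```

```text
the job is handed in; nothing more can be done
the job is handed in; nothing more can be done
```

The job is handed in at about 39.5 s of the 64 s allowed. `finish_job` gives no verdict, so what follows is my own checks.

**What I did**
- **Cell:** I took the lilac cell from the V-rest; a close view from its +y side showed the button on the tester-left end. I laid it in the cradle with the button to the pin probe. The tool was tilted 0.28 rad, because the open knuckles would otherwise have hit the housing.
- **Door, opened wider first:** Before placing the cell I pushed the door from about 0.95 to 1.29 rad so the hand had room.
- **Door, shut:** I closed it with slow pushes (under about 0.6 rad/s) until the latch snapped.
- **Start button:** I pressed it 10 mm to its stop, held it for 0.3 s with 21 N on the tool, and released it.

**Last checks**
- **Cell:** before the door was shut it lay 0.1 mm off across, about 2 mm off along, with its axis at 56.7 mm and no measurable yaw. Through the window it still looks in place.
- **Latch:** the force dropped from 16 to 4 N at the snap. A second push met only a hard stop, and the last picture shows the bolt behind the keeper. I could not measure the bolt directly.
- **Door angle:** two edge fits disagreed, 0.007 rad from the long edge and about 0.015 rad from a shorter stretch of it. Both are under the 0.02 limit. I trust the longer one, which matches the stated latched rest of 0.007.
- **Button:** back up at 131.6 mm.
- **Bystanders:** the tray and multimeter are unmoved in the last top picture. The arm hid the spare cell there; it stood in place in the last view that showed it, with the door nearly shut.

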